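Bleed the new airbrush compressor in its carton

TASK

The new airbrush compressor is still in its small cardboard carton. Fold both of the carton's half-open top flaps outward until each stands clearly past upright, then push the compressor's red spring-loaded bleed valve down to half of its travel (12 mm, so that the green band on its stem is half sunk in the brass collar) and keep holding it there: finish with the fingers still pressing the valve. Never push the valve right down, and do not disturb the mug, the amber jar or the roll of tape standing nearby.

Things in the scene. Friction and masses are not known exactly. Their poses are not given: they have to be found in the camera images.
- carton: open-topped cardboard carton that does not move, 180 mm (its x) by 190 mm (its y) by 110 mm high, walls 4 mm; origin at the centre of its underside. The left and right top flaps are hinged along its top rim at y = +95 mm and y = -95 mm; the front and rear flaps are already folded down outside and stick out up to 15 mm beyond the front and rear walls.
- flap_l (a joint): angle (rad) of the left flap (carton's +y side): 0 = closed flat, 1.57 = upright, 2.3 = its stop, folded outward. The flap is 172 mm by 70 mm by 4 mm card; its stiff crease stays at any angle it is left at (about 0.5 N at the free edge moves it). Starts between 0.6 and 1.0.
- flap_r (a joint): the same for the right flap (carton's -y side); also grows as the flap opens outward.
- flap_l_edge (a point): middle of the left flap's free edge, 70 mm from its hinge line.
- flap_r_edge (a point): middle of the right flap's free edge, 70 mm from its hinge line.
- compressor: blue and black airbrush compressor, 90 by 100 by 60 mm, standing fixed on the carton's 5 mm floor at varying place and yaw; origin at the centre of its underside. It also carries a round steel gauge and a small brass nipple, both lower than the valve.
- valve (a joint): travel (m) of the red bleed valve: 0 = up, 0.024 = fully down, 0.012 = half way (wanted). Its spring lifts it again: about 2 N to start it, 6.3 N at half travel, 10.5 N fully down.
- valve_top (a point): centre of the flat top of the red valve cap (36 mm across, 9 mm thick); it moves straight down when pressed. About 104 mm above the table when up, 6 mm below the carton's rim. The valve axis is +8 mm in x and +20 mm in y from the compressor's origin. Under the cap is a 14 mm thick steel stem with a bright green ring band 6 mm high that begins 9 mm above the brass collar when the valve is up.
- mug_2: white striped mug, 84 by 117 by 95 mm, to the right of the carton; leave it alone. Origin under its centre.
- medium_jar: small amber lidded jar, 48 mm across, 66 mm high, to the right and behind the carton; leave it alone. Origin under its centre.
- tape_1: roll of masking tape lying flat, 104 mm across, 25 mm high, to the left of the carton; leave it alone. Origin under its centre.

How it is judged (in metres and radians):
On the way, in this order (a step that is already met when the one before it is completed fails the run):
1. both flaps folded outward past upright (value of joint each of flap_l, flap_r above 1.65 rad), for 0.2 s.
2. valve held at half travel (value of joint valve between 0.0085 and 0.0155 m and contact force between the fingers and valve above 1 N), for 0.5 s.
At the end, for the whole second after the job is handed in: Both flaps stand outward past upright (over 1.65 rad) and the fingers hold the valve pressed at 12 mm of travel, within 3.5 mm either way, with more than 1 N, through the last second (all of step 1 and all of step 2); the arm keeps its last pose, push and grip.
It fails at once if the valve is pushed right down (over 21 mm of its 24 mm) (value of joint valve above 0.021 m).
It fails at once if the mug is moved by over 30 mm (distance of mug_2 from where it was at the start of the episode above 0.03 m).
It fails at once if the amber jar is moved by over 30 mm (distance of medium_jar from where it was at the start of the episode above 0.03 m).
It fails at once if the roll of tape is moved by over 30 mm (distance of tape_1 from where it was at the start of the episode above 0.03 m).
It also fails if it takes over 48 s, if anything falls off the work surface, if the arm or the gripper's body presses on something with over 40 N, if the wrist force passes 120 N, or if a joint passes its speed limit or range.

ROBOT

A 6-joint arm with a two-finger parallel gripper is mounted at the origin on a cart in front of the work surface, level with it; the furniture and walls round the work are solid. World frame = base frame: x ahead of the robot, y to its left, z up, the work surface at z = 0. Lengths are in mm, angles in rad, forces in N, time in s.
With the tool pointing down it reaches from about 300 to 775 mm from the base axis. Payload 14.6 kg.
Tool frame: the origin (TCP) lies midway between the tips of the shut fingers; the grasp point (between the pads) lies behind it (manip.grip_depth is the z of the grasp point in the tool frame, in mm); z points along the fingers, y is the line along which they close (so a half turn about z gives the same grasp; the last joint's range is limited). The gripper opens to 94 mm and grips with 3 to 60 N. Pads are 16 mm wide; open, the fingers measure 119 mm over their backs; the gripper's body (75 mm by 177 mm) begins 78 mm behind the grasp point.
Start: joints at [1.092, 0.3, 1.521, -0, 1.321, -0.067], TCP at [220.139, 504.012, 205.446] pointing down, gripper open.
Joint ranges: [-3.03, 3.03], [-0.79, 2.21], [0.23, 2.52], [-1.04, 4.18], [0, 3.07], [-2.55, 2.55]. Speed limits (rad/s): [2.22, 2.22, 2.57, 3.14, 3.14, 3.14].

INTERFACE

Orientations are given as [roll, pitch, yaw] about the fixed x, y, z axes, in that order (R = Rz(yaw) Ry(pitch) Rx(roll)).
In Python, from cell import manip, vision, sensors, sign_off gives the robot as it stands (manip), with the cameras (vision), the job as plain functions and the readings (sensors).
- The arm moves only by the shell command python3 nudge.py FILE [OPENING] [FORCE], which reads ROWS from the file FILE. ROWS is one flat JSON list of numbers that holds 1 to 5 rows one after another, with no inner brackets; each row has 6 numbers: dx, dy, dz in a scale on which 1.0 is 400 mm, then a rotation vector rx, ry, rz in a scale on which 1.0 is 90 degrees; each row is the pose to reach, as a shift and turn from the pose commanded when the command began, along the tool's axes at that moment; what a row does not reach only later rows make up. A row lasts 1/10 s, in which the tool goes at most 50 mm and 0.15 rad, less where a joint would pass 70% of its speed; a pose out of reach is approached as far as the arm can. OPENING is the finger opening in mm, set as the command begins (- or left out keeps the last). The fingers move at their own pace and stop on an object; FORCE is the grip in N (left out, the last holds). Time passes only in rows, so rows that do not move let the fingers close. It prints the time, the measured TCP pose, the force, the opening and the grip force at its end. Shift and turn numbers lie between -1 and 1, and a call with a number outside is refused. Input that does not fit is refused with a message, and nothing moves.
- sensors.read_state(): the state, without advancing time (a new reading comes with each control period).
- vision.camera(name): name is "side" or "top" or "wrist"; returns (picture, depth): 384x512x3 uint8, red, green, blue; 384x512 float32, mm along the optical axis (not along the pixel's ray), 0 where there is no reading.
- vision.camera_info(name): a dict with "K" (3x3 intrinsics, pixels), "rvec" (rotation vector, rad) and "tvec" (3), from world to camera coordinates, as OpenCV has them; the wrist camera has in their place "mount" (4x4, takes a point from camera to tool coordinates, whose origin is the TCP and whose axes are the flange's). Camera axes: x right, y down, z forward; pixel columns grow to the right and rows downward; lengths in mm; the calibration is good to about 2 mm. A picture is of the moment at which its call begins: read the wrist's pose just before it. camera_info takes no time and is no camera call.
- sign_off(): hands the job in; it is judged then, once.
The state is a dict: "clock": time; "joints": joint angles; "qd": joint speeds; "effort": joint torques, N m; "eef_pos": TCP position; "eef_rot": TCP orientation; "wrist_force": force on the tool from outside, world axes, zero at the start; "moment": the same for the moment, N m; "finger_gap": finger opening in mm; "finger_force": force on a finger pad.
Only numpy, scipy, OpenCV 4.12 (cv2) and the standard library are available. Lean on these libraries where they do the work, as an engineer would, in place of code of your own. Each camera call takes 0.05 s, during which the arm holds its last target. There are 200 camera calls.

## Working session

There is one attempt and no reset: what is moved stays moved. The work goes in short steps, Python scripts to look and compute and a shell command to move; the robot and the scene stay as the last step left them, time stands still between calls to the robot, and variables do not carry over. Pictures are saved under pics/ and viewed, at most 10 in all, crops included, and the job is handed in when it is done.

```bash
ls; mkdir -p pics
python3 - <<'E'
from cell import manip, vision, sensors, sign_off
import cv2,numpy as np
s=sensors.read_state();print(s['clock'],s['eef_pos'],s['eef_rot'],s['finger_gap'],manip.grip_depth)
for n in("top","side"):
    p,d=vision.camera(n);cv2.imwrite(f'pics/{n}0.png',p[:,:,::-1]);np.save(f'pics/{n}0.npy',d)
    print(n,vision.camera_info(n))
print(vision.camera_info("wrist"))
E
```

```text
cell.py
nudge.py
pics
0.0 [220.0304618  503.77768034 204.89445446] [-3.14044977e+00 -5.97364678e-05  2.72979753e+00] 93.76085637353074 -18.8
top {'K': array([[374.67619699,   0.        , 257.00660774],
       [  0.        , 374.67619699, 187.47871038],
       [  0.        ,   0.        ,   1.        ]]), 'rvec': array([ 2.15365139, -2.11392342,  0.12521547]), 'tvec': array([ 103.93739088,  562.81615731, 1061.46859607])}
side {'K': array([[388.80514925,   0.        , 258.48843862],
       [  0.        , 388.80514925, 198.26713555],
       [  0.        ,   0.        ,   1.        ]]), 'rvec': array([ 2.08367004, -0.47746175,  0.2576585 ]), 'tvec': array([-455.56782053,  265.48372643,  690.24598074])}
{'K': array([[324.77820802,   0.        , 259.50713367],
       [  0.        , 324.77820802, 188.48644957],
       [  0.        ,   0.        ,   1.        ]]), 'mount': array([[ 1.27006699e-03, -9.59370327e-01, -2.82147057e-01,
         8.17994077e+01],
       [ 9.99999105e-01,  1.33685384e-03, -4.42041005e-05,
        -1.71864738e-01],
       [ 4.19597480e-04, -2.82146749e-01,  9.59371167e-01,
        -1.78895018e+02],
       [ 0.00000000e+00,  0.00000000e+00,  0.00000000e+00,
         1.00000000e+00]])}
```

View pics/top0.png

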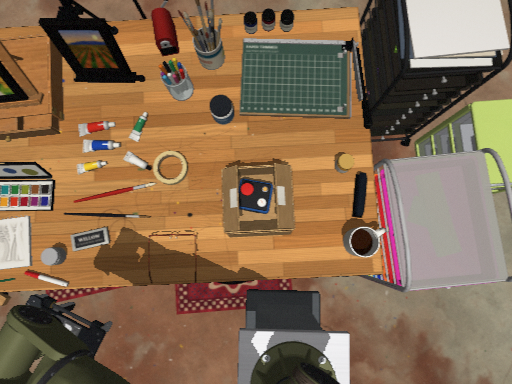

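View pics/side0.png

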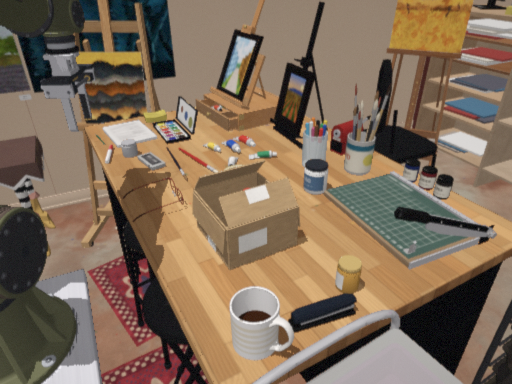

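The top view shows the carton near (258,198), with the red valve at about (247,188), tape at (170,168), jar at (344,162) and mug at (361,242). The side view shows both flaps half-open. Next I'll enlarge the carton and measure it.

```bash
cat > h.py <<'E'
import numpy as np,cv2
from cell import manip, vision, sensors, sign_off
from scipy.spatial.transform import Rotation as R
def cloud(d,info,pose=None):
    K=info['K'];v,u=np.mgrid[:d.shape[0],:d.shape[1]]
    c=np.stack([(u-K[0,2])/K[0,0]*d,(v-K[1,2])/K[1,1]*d,d],-1)
    if 'mount' in info:
        M=info['mount'];c=c@M[:3,:3].T+M[:3,3];p,r=pose
        return c@R.from_euler('xyz',r).as_matrix().T+p
    return (c-info['tvec'])@cv2.Rodrigues(info['rvec'])[0]
E
python3 - <<'E'
from h import *
for n,(a,b,c,e) in {'top':(150,250,205,310),'side':(150,270,180,310)}.items():
    d=np.load(f'pics/{n}0.npy');W=cloud(d,vision.camera_info(n));np.save(f'pics/{n}W.npy',W)
    p=cv2.imread(f'pics/{n}0.png')
    cv2.imwrite(f'pics/{n}c.png',cv2.resize(p[a:b,c:e],None,fx=5,fy=5,interpolation=cv2.INTER_CUBIC))
    h=cv2.cvtColor(p,cv2.COLOR_BGR2HSV)
    red=((h[...,0]<6)|(h[...,0]>174))&(h[...,1]>170)&(h[...,2]>90)
    m=np.zeros_like(red);m[a:b,c:e]=red[a:b,c:e]
    print(n,'red',m.sum(),np.argwhere(m).mean(0)[::-1] if m.any() else '',W[m].mean(0) if m.any() else '')
    if n=='top':
        for (u,v) in [(344,162),(361,240),(170,152),(258,150),(228,198),(234,198),(239,198),(244,212),(276,198),(281,198),(286,198),(292,198),(300,200),(258,165),(258,229)]: print(u,v,W[v,u].round())
E
```

```text
top red 132 [246.83333333 188.75757576] [548.13294814 141.00964878 101.23670708]
344 162 [ 636. -136.   66.]
361 240 [ 414. -188.   37.]
170 152 [669. 383.  22.]
258 150 [684. 115.   1.]
228 198 [518. 189. 133.]
234 198 [515. 171. 154.]
239 198 [527. 165.  58.]
244 212 [491. 153.   4.]
276 198 [535.  57.   4.]
281 198 [518.  47. 151.]
286 198 [520.  33. 135.]
292 198 [523.  16. 116.]
300 200 [531. -16.  -0.]
258 165 [616. 111. 103.]
258 229 [441. 110.   3.]
side red 64 [193.96875 157.75   ] [535.70052436 569.8325229    9.98889902]
```

View pics/topc.png

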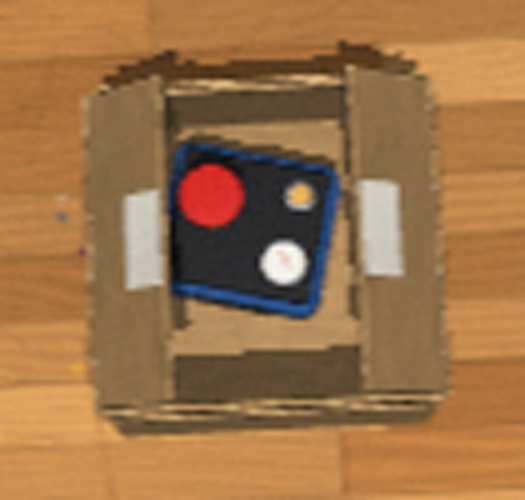

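The crop shows the red cap at crop (211,195), clear of the left flap edge (x≈165 to 170). The left flap spans x 88–165, the right flap 350–440. I'll fit the flap planes and the carton's pose.

Run:
```python
from h import *
W=np.load('pics/topW.npy');S=np.load('pics/sideW.npy')
for n,(u0,u1) in {'L':(223,238),'R':(275,293)}.items():
    P=W[168:230,u0:u1].reshape(-1,3);P=P[(P[:,2]>108)&(P[:,2]<185)]
    for _ in range(4):
        c=P.mean(0);n_=np.linalg.svd(P-c,full_matrices=False)[2][2];n_*=np.sign(n_[2])
        P=P[abs((P-c)@n_)<6]
    print(n,len(P),'c',c.round(),'normal',n_.round(3),'open angle',np.arccos(n_[2]).round(2),'yaw of hinge',np.arctan2(-n_[0],n_[1])if n_[1]>0 else np.arctan2(n_[0],-n_[1]))
    yaw=np.arctan2(-n_[0],n_[1])if n_[1]>0 else np.arctan2(n_[0],-n_[1])
    ex=np.array([np.cos(yaw),np.sin(yaw),0]);ey=np.array([-np.sin(yaw),np.cos(yaw),0])
    for nm,a in(('ex',ex),('ey',ey),('z',[0,0,1])): print(nm,np.percentile(P@a,[1,50,99]).round(1))
A=np.concatenate([W[140:250,205:310].reshape(-1,3),S[150:270,180:310].reshape(-1,3)])
# front wall from side cloud / rims
for y in (np.arange(40,180,20)):
    q=A[(abs(A[:,1]-y)<10)&(A[:,2]>95)&(A[:,2]<118)]
    f=q[q[:,0]<490][:,0];b=q[q[:,0]>580][:,0]
    print(y,f.round()[:0],np.percentile(f,[5,50,95]).round() if len(f) else '',np.percentile(b,[5,50,95]).round() if len(b) else '')
```

```text
L 910 c [517. 183. 140.] normal [-0.051  0.758  0.65 ] open angle 0.86 yaw of hinge 0.06763600274685505
ex [446.4 527.7 609.4]
ey [125.2 147.6 170.6]
z [111.5 140.1 165.8]
R 974 c [523.  38. 142.] normal [ 0.049 -0.741  0.669] open angle 0.84 yaw of hinge 0.06609286943108905
ex [443.8 525.8 602.1]
ey [-20.9   3.9  25.8]
z [113.4 142.6 165.2]
40 [] [430. 433. 438.] [619. 619. 619.]
60 [] [430. 433. 438.] [610. 612. 617.]
80 [] [428. 432. 436.] [609. 612. 616.]
100 [] [426. 429. 435.] [608. 611. 615.]
120 [] [426. 429. 434.] [607. 609. 615.]
140 [] [424. 426. 431.] [605. 608. 612.]
160 [] [422. 426. 431.] [603. 605. 612.]
```

The manual's scale: shifts go in shares of 400 mm and turns go in shares of 90 degrees. Converting my numbers, -216 mm / 400 = -0.54, -173 mm / 400 = -0.4325, -0.479 rad / 1.5708 = -0.3049.

```bash
echo '[-0.1075, -0.06, 0, 0, 0, -0.0637, -0.215, -0.12, 0, 0, 0, -0.1273, -0.325, -0.18, 0, 0, 0, -0.191, -0.4325, -0.2425, 0, 0, 0, -0.2546, -0.54, -0.3, 0, 0, 0, -0.3049]' > rows.txt && python3 nudge.py rows.txt 0
cat > t.py <<'E'
# print offset to carton-frame target (ex,ey,z) in tool axes
import sys
from h import *
s=sensors.read_state();Y=.067
M=R.from_euler('xyz',s['eef_rot']).as_matrix()
p=s['eef_pos'];C=R.from_euler('z',Y).as_matrix()
print('t',s['clock'],'carton',(C.T@p).round(1),'rot',np.round(s['eef_rot'],3),'F',np.round(s['wrist_force'],1))
if len(sys.argv)>1: print('tool delta',(M.T@(C@np.array(list(map(float,sys.argv[1:4])))-p)).round(1))
E
python3 t.py 526 75 205
```

```text
clock: 0.6
eef_pos: [370.7, 305.7, 205.4]
eef_rot: [-3.141, -0.0, -3.07]
wrist_force: [-0.2, 0.2, -0.1]
finger_gap: 57.2
finger_force: 0.0
t 0.6 carton [390.4 280.2 205.4] rot [-3.141 -0.    -3.07 ] F [-0.2  0.2 -0.1]
tool delta [-134.7 -205.8    0.4]
```

Converted, -206 mm / 400 = -0.515, -165 mm / 400 = -0.4125.

```bash
echo '[-0.0675, -0.1025, 0, 0, 0, 0, -0.135, -0.205, 0, 0, 0, 0, -0.2025, -0.3075, 0, 0, 0, 0, -0.27, -0.4125, 0, 0, 0, 0, -0.3375, -0.515, 0, 0, 0, 0]' > rows.txt && python3 nudge.py rows.txt
echo '[0, 0, 0, 0, 0, 0, 0, 0, 0, 0, 0, 0]' > rows.txt && python3 nudge.py rows.txt; python3 t.py 526 75 137
```

```text
clock: 1.1
eef_pos: [519.4, 109.1, 205.3]
eef_rot: [3.142, -0.0, -3.075]
wrist_force: [-0.2, 1.6, -0.4]
finger_gap: 17.6
finger_force: 0.0
clock: 1.3
eef_pos: [518.6, 110.5, 204.9]
eef_rot: [3.142, -0.001, -3.076]
wrist_force: [0.6, 0.1, -0.1]
finger_gap: 2.0
finger_force: 0.0
t 1.3 carton [524.8  75.5 204.9] rot [ 3.142e+00 -1.000e-03 -3.076e+00] F [ 0.6  0.1 -0.1]
tool delta [-1.3 -0.5 67.9]
```

```bash
python3 - <<'E'
from h import *
s=sensors.read_state();p,d=vision.camera('wrist');cv2.imwrite('pics/w1.png',p[:,:,::-1])
W=cloud(d,vision.camera_info('wrist'),(s['eef_pos'],s['eef_rot']))
h=cv2.cvtColor(p,cv2.COLOR_RGB2HSV);m=((h[...,0]<6)|(h[...,0]>174))&(h[...,1]>170)&(h[...,2]>90)
n,l,st,ce=cv2.connectedComponentsWithStats(m.astype(np.uint8))
for i in range(1,n):
    if st[i,4]>80: print(st[i],ce[i],np.median(W[l==i],0),((W[l==i].max(0)+W[l==i].min(0))/2).round(1),np.ptp(W[l==i],0).round(1))
E
echo '[-0.0025, 0, 0.05, 0, 0, 0, -0.0025, 0, 0.1125, 0, 0, 0, -0.0025, 0, 0.17, 0, 0, 0, -0.0025, 0.025, 0.17, 0, 0, 0, -0.0025, 0.0625, 0.17, 0, 0, 0]' > rows.txt && python3 nudge.py rows.txt
echo '[0, 0.025, 0, 0, 0, 0, 0, 0.05, 0, 0, 0, 0, 0, 0.075, 0, 0, 0, 0, 0, 0.1, 0, 0, 0, 0, 0, 0.1125, 0, 0, 0, 0]' > rows.txt && python3 nudge.py rows.txt; python3 t.py
```

```text
[271 203  38  36 951] [290.69926393 219.53312303] [546.47278046 141.04295428 103.46799829] [501.5 130.9 240.5] [129.   52.7 286.8]
clock: 1.85
eef_pos: [517.6, 137.7, 138.2]
eef_rot: [3.141, 0.0, -3.074]
wrist_force: [0.1, 0.6, -0.2]
finger_gap: 0.4
finger_force: 0.0
clock: 2.35
eef_pos: [514.8, 182.1, 137.6]
eef_rot: [3.141, 0.0, -3.074]
wrist_force: [1.1, -0.7, 0.6]
finger_gap: 0.3
finger_force: 0.3
t 2.35 carton [525.8 147.2 137.6] rot [ 3.141  0.    -3.074] F [ 1.1 -0.7  0.6]
```

View pics/w1.png

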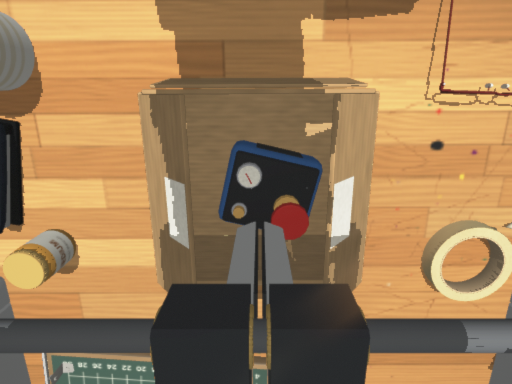

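The wrist view puts the red cap at pixel (290,220), which is (546,141,103) in the world and agrees with the top view. I'll keep pushing the left flap outward, then do the right one.

Converted, 31 mm / 400 = 0.0775, 24 mm / 400 = 0.06.

```bash
echo '[0, 0.02, 0, 0, 0, 0, 0, 0.04, 0, 0, 0, 0, 0, 0.06, 0, 0, 0, 0, 0, 0.0775, 0, 0, 0, 0, 0, 0.0775, 0, 0, 0, 0]' > rows.txt && python3 nudge.py rows.txt; python3 t.py
python3 - <<'E'
from h import *
p,d=vision.camera('side');cv2.imwrite('pics/s2.png',cv2.resize(p[120:290,150:350,::-1],None,fx=3,fy=3))
E
echo '[0, -0.075, 0, 0, 0, 0, 0, -0.175, 0, 0, 0, 0, 0, -0.275, 0, 0, 0, 0, 0, -0.325, 0, 0, 0, 0, 0, -0.35, 0, 0, 0, 0]' > rows.txt && python3 nudge.py rows.txt; python3 t.py 526 -28 137
```

```text
clock: 2.85
eef_pos: [512.7, 212.8, 137.4]
eef_rot: [3.141, 0.0, -3.074]
wrist_force: [-0.8, 0.2, 0.5]
finger_gap: 0.6
finger_force: 0.0
t 2.85 carton [525.8 178.  137.4] rot [ 3.141  0.    -3.074] F [-0.8  0.2  0.5]
clock: 3.4
eef_pos: [522.4, 70.7, 137.7]
eef_rot: [3.141, 0.001, -3.076]
wrist_force: [-0.2, 2.8, 2.9]
finger_gap: 0.2
finger_force: 1.4
t 3.4 carton [525.9  35.6 137.7] rot [ 3.141e+00  1.000e-03 -3.076e+00] F [-0.2  2.8  2.9]
tool delta [ -0.2 -63.6   0.7]
```

View pics/s2.png

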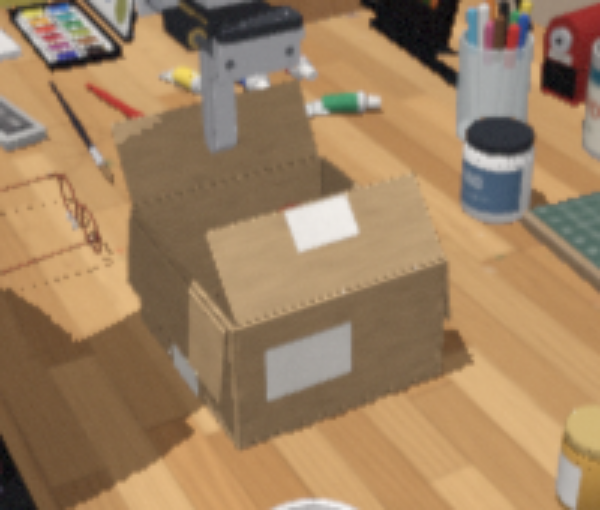

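The left flap (crop ~(215,150)) now leans outward behind the fingers, and the right one is still half-open.

Converted, -48 mm / 400 = -0.12, -40 mm / 400 = -0.1.

```bash
echo '[0, -0.025, 0, 0, 0, 0, 0, -0.05, 0, 0, 0, 0, 0, -0.075, 0, 0, 0, 0, 0, -0.1, 0, 0, 0, 0, 0, -0.12, 0, 0, 0, 0]' > rows.txt && python3 nudge.py rows.txt; echo '[0, -0.015, 0, 0, 0, 0, 0, -0.03, 0, 0, 0, 0, 0, -0.04, 0, 0, 0, 0, 0, -0.04, 0, 0, 0, 0]' > rows.txt && python3 nudge.py rows.txt
echo '[0, 0.05, 0, 0, 0, 0, 0, 0.15, 0, 0, 0, 0, -0.0375, 0.25, 0, 0, 0, 0, -0.075, 0.33, 0, 0, 0, 0, -0.075, 0.33, 0, 0, 0, 0]' > rows.txt && python3 nudge.py rows.txt
python3 - <<'E'
from h import *
W=cloud(vision.camera('side')[1],vision.camera_info('side'));T=cloud(vision.camera('top')[1],vision.camera_info('top'))
C=R.from_euler('z',.067).as_matrix();A=np.concatenate([W.reshape(-1,3),T.reshape(-1,3)])@C
for n,lo,hi in(('L',160,225),('R',-75,-10)):
    q=A[(A[:,0]>450)&(A[:,0]<505)&(A[:,1]>lo)&(A[:,1]<hi)&(A[:,2]>114)&(A[:,2]<200)]
    c=q.mean(0)
    for _ in range(3):
        n_=np.linalg.svd(q-c,full_matrices=False)[2][2];q=q[abs((q-c)@n_)<5];c=q.mean(0)
    n_=np.linalg.svd(q-c,full_matrices=False)[2][2]
    s=1 if n=='L' else -1
    n_*=np.sign(s*n_[1]);print(n,len(q),c.round(),n_.round(2),'angle',np.arctan2(s*n_[1],n_[2]).round(2),q[:,2].max())
E
python3 t.py 556 104 137
```

```text
clock: 3.9
eef_pos: [525.4, 23.8, 137.3]
eef_rot: [3.142, -0.0, -3.074]
wrist_force: [0.4, 1.1, -1.7]
finger_gap: 0.6
finger_force: 0.7
clock: 4.3
eef_pos: [526.5, 8.0, 137.4]
eef_rot: [-3.141, 0.0, -3.075]
wrist_force: [-0.2, 0.5, -0.5]
finger_gap: 0.4
finger_force: 0.0
clock: 4.8
eef_pos: [548.1, 145.5, 137.3]
eef_rot: [3.141, 0.001, -3.071]
wrist_force: [1.0, -0.3, 0.6]
finger_gap: 0.4
finger_force: 0.0
L 683 [477. 191. 146.] [-0.    0.86 -0.5 ] angle 2.1 173.01371794165
R 670 [477. -42. 146.] [ 0.   -0.88 -0.47] angle 2.06 173.16750787225874
t 4.9 carton [555.7 105.6 137.1] rot [-3.141 -0.    -3.073] F [-0.2  0.1  0.5]
tool delta [-0.3 -1.6  0.1]
```

Both flaps stand at about 2.1 rad. Now I'll lower onto the valve, slowly.

Converted, 28 mm / 400 = 0.07, 20 mm / 400 = 0.05.

```bash
echo '[0, -0.005, 0.025, 0, 0, 0, 0, -0.005, 0.05, 0, 0, 0, 0, -0.005, 0.07, 0, 0, 0, 0, -0.005, 0.07, 0, 0, 0, 0, -0.005, 0.07, 0, 0, 0]' > rows.txt && python3 nudge.py rows.txt
for i in 1 2 3; do sed -n 1,0p t.py; done
echo '[0, 0, 0.005, 0, 0, 0, 0, 0, 0.005, 0, 0, 0, 0, 0, 0.005, 0, 0, 0]' > rows.txt && python3 nudge.py rows.txt; echo '[0, 0, 0.005, 0, 0, 0, 0, 0, 0.005, 0, 0, 0, 0, 0, 0.005, 0, 0, 0]' > rows.txt && python3 nudge.py rows.txt;echo '[0, 0, 0.005, 0, 0, 0, 0, 0, 0.005, 0, 0, 0, 0, 0, 0.005, 0, 0, 0]' > rows.txt && python3 nudge.py rows.txt;echo '[0, 0, 0.005, 0, 0, 0, 0, 0, 0.005, 0, 0, 0, 0, 0, 0.005, 0, 0, 0]' > rows.txt && python3 nudge.py rows.txt
```

```text
clock: 5.4
eef_pos: [547.7, 139.9, 109.3]
eef_rot: [-3.142, -0.0, -3.075]
wrist_force: [0.2, -1.1, -0.0]
finger_gap: 0.1
finger_force: 0.0
# print offset to carton-frame target (ex,ey,z) in tool axes
# print offset to carton-frame target (ex,ey,z) in tool axes
# print offset to carton-frame target (ex,ey,z) in tool axes
clock: 5.7
eef_pos: [547.7, 140.2, 107.6]
eef_rot: [3.142, 0.0, -3.074]
wrist_force: [-0.5, -0.2, 0.9]
finger_gap: 0.6
finger_force: 0.0
clock: 6.0
eef_pos: [547.7, 140.2, 105.4]
eef_rot: [-3.142, -0.0, -3.074]
wrist_force: [-0.7, -0.4, 0.3]
finger_gap: 0.5
finger_force: 0.0
clock: 6.3
eef_pos: [547.8, 140.2, 103.6]
eef_rot: [3.142, 0.0, -3.074]
wrist_force: [0.8, 0.9, 2.3]
finger_gap: 0.3
finger_force: 0.9
clock: 6.6
eef_pos: [547.8, 140.2, 101.6]
eef_rot: [3.142, 0.0, -3.074]
wrist_force: [1.4, 0.4, 2.6]
finger_gap: 0.6
finger_force: 1.2
```

Converted, 5 mm / 400 = 0.0125, 4 mm / 400 = 0.01.

```bash
echo '[0, 0, 0.005, 0, 0, 0, 0, 0, 0.01, 0, 0, 0, 0, 0, 0.0125, 0, 0, 0, 0, 0, 0.0125, 0, 0, 0, 0, 0, 0.0125, 0, 0, 0]' > rows.txt && python3 nudge.py rows.txt; echo '[0, 0, 0.005, 0, 0, 0, 0, 0, 0.01, 0, 0, 0, 0, 0, 0.0113, 0, 0, 0, 0, 0, 0.0113, 0, 0, 0, 0, 0, 0.0113, 0, 0, 0]' > rows.txt && python3 nudge.py rows.txt
python3 - <<'E'
from h import *
f=[];z=[]
for i in range(8):
    p,d=vision.camera('wrist' if i==0 else 'top');s=sensors.read_state();f.append(s['wrist_force']);z.append(s['eef_pos'][2])
    if i==0: cv2.imwrite('pics/w3.png',cv2.resize(p[150:290,180:400,::-1],None,fx=3,fy=3,interpolation=cv2.INTER_CUBIC))
print(np.mean(f,0),np.mean(z),s['clock'])
E
```

```text
clock: 7.1
eef_pos: [547.8, 140.2, 96.5]
eef_rot: [3.142, 0.0, -3.074]
wrist_force: [1.4, 0.5, 3.8]
finger_gap: 0.6
finger_force: 2.1
clock: 7.6
eef_pos: [547.8, 140.2, 92.2]
eef_rot: [3.142, 0.0, -3.074]
wrist_force: [0.2, 0.5, 6.2]
finger_gap: 0.5
finger_force: 2.9
[0.81583183 0.50715405 5.56722478] 92.18223570142959 8.0
```

View pics/w3.png

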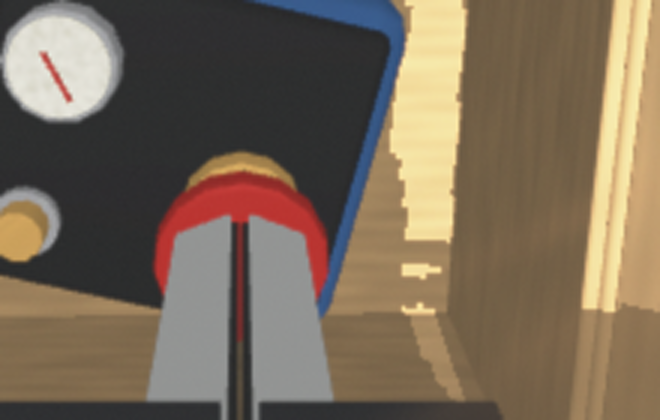

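The fingers sit centred on the red cap. Force suggests about 10 mm of travel and the arm position about 11.5 mm, so I'll add 0.8 mm, recheck the flaps and hand in.

Converted, 0.8 mm / 400 = 0.002.

```bash
echo '[0, 0, 0.002, 0, 0, 0, 0, 0, 0.002, 0, 0, 0, 0, 0, 0.002, 0, 0, 0, 0, 0, 0.002, 0, 0, 0, 0, 0, 0.002, 0, 0, 0]' > rows.txt && python3 nudge.py rows.txt; echo '[0, 0, 0, 0, 0, 0, 0, 0, 0, 0, 0, 0, 0, 0, 0, 0, 0, 0, 0, 0, 0, 0, 0, 0]' > rows.txt && python3 nudge.py rows.txt
python3 - <<'E'
from h import *
f=[]
for i in range(8):
    p,d=vision.camera('top' if i else 'side');s=sensors.read_state();f.append(s['wrist_force'][2])
    if i==0: cv2.imwrite('pics/s4.png',cv2.resize(p[120:290,150:350,::-1],None,fx=3,fy=3))
print(np.mean(f),s['eef_pos'],s['clock'])
E
```

```text
clock: 8.5
eef_pos: [547.8, 140.2, 91.4]
eef_rot: [3.142, 0.0, -3.074]
wrist_force: [1.4, -0.2, 5.4]
finger_gap: 0.4
finger_force: 3.0
clock: 8.9
eef_pos: [547.8, 140.2, 91.4]
eef_rot: [3.142, 0.0, -3.074]
wrist_force: [0.1, 0.7, 6.1]
finger_gap: 0.7
finger_force: 3.0
5.822587238736439 [547.83596332 140.14968502  91.4292116 ] 9.3
```

View pics/s4.png

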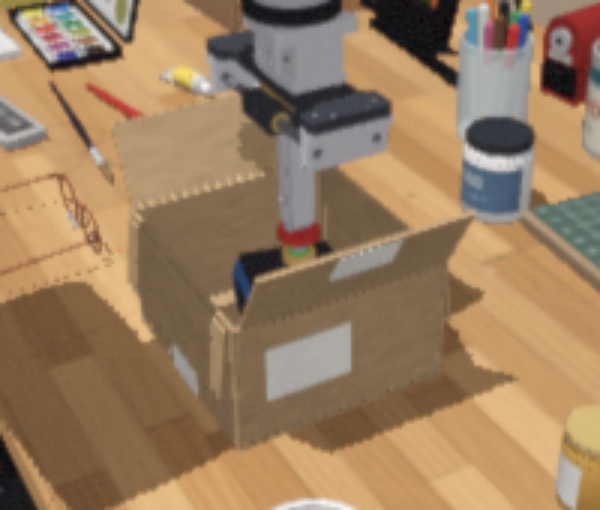

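Both flaps lean outward, and the fingers press the red cap at crop (298,235), with a partly sunk green band showing just under it. Handing in.

```bash
python3 -c "
from cell import manip, vision, sensors, sign_off
print(sign_off())"
```

```text
the job is handed in; nothing more can be done
None
```

I handed the job in with both flaps folded out to about 2.1 rad and the fingers holding the valve at an estimated 11–12 mm of travel (about 5.8 N); no verdict came back. I kept clear of the mug, jar and tape but did not re-measure them afterwards.

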